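# Stand the fallen pan back up and push it home against the stop rail

### The job

The small lidded steel pan has been knocked over onto its long side. Without gripping or lifting it, tip it back onto its base by pushing on it, then push it along the table until its long side stands flush against the low steel stop rail, without sticking out past either end of the rail. Leave it standing there, and leave the shaker, spice jar, sauce cup and food ring around it where they are.

Things in the scene. Friction and masses are not known exactly. Their poses are not given: they have to be found in the camera images.
- fallen_pan: lidded steel pan, one rigid solid piece, 0.27 to 0.55 kg. Origin: centre of the base's underside; z: base to lid; x: along its length. 177 long (x), 109 wide (y), 70 high (z). Walls at y = +-44, x = +-78 up to z = 56, then a rim flange to y = +-54, x = +-88, z = 65. Starts lying on its -y side, top 110 above the table, base facing the rail, lid roughly towards the robot; origin then 42 high
- stop_rail: straight bright steel rail fixed to the table, 260 long, 30 high, 12 thick. Origin: on the table, mid-length of the face that looks at the pan; x: along it; y: level, away from the pan. A 4 high foot reaches to y = 45 behind. Pan flush: its origin at y = -44, flange over the rail. Pan starts with its base 135 to 180 before the face, within 30 of the middle in x and 0.25 rad of parallel
- pan_lid_mid (a point): middle of the flat steel lid's outer face (pan x = 0, y = 0, z = 70; lid 166 x 99). At the start about 55 above the table, facing about 12 degrees upward. A level push on the lid 80 to 95 above the table tips the pan; at half its height or lower it may only slide (friction 0.5 to 0.7). Centre of mass about 34 from the base; it falls onto its base by itself once turned about 30 of the 80 degrees
- edge_end_1 (a point): one end of the long base edge on which the pan turns (pan x = -70, y = -41, z = 0); stays near the table in a tip or slide and rises only if the pan is lifted
- edge_end_2 (a point): the other end of that base edge (pan x = 70, y = -41, z = 0)
- salt_shaker: steel shaker, 52 across and 88 high, standing at one side of the pan, to be left alone; origin: centre of its underside
- spice_jar: glass spice jar with a dark cap, 45 across and 105 high, standing at the other side of the pan, to be left alone; origin: centre of its underside
- sauce_cup: round white sauce cup, 70 across and 42 high, at one side of the pan, to be left alone; origin: centre of its underside
- food_ring: round steel food ring, 64 across and 50 high, at the other side of the pan, to be left alone; origin: centre of its underside

How it is judged:
On the way:
1. the pan stands on its base (angle between fallen_pan's own z axis and vertical below 0.08 rad and height (world z) of fallen_pan below 0.01 m), for 0.2 s.
At the end, for the whole second after the job is handed in: the pan is at rest upright on its base (within 0.08 rad), its long side against the rail (gap at most 6 mm, within 0.06 rad of parallel) and its middle within 44 mm of the rail's middle, so that it does not stick out past an end by more than 3 mm (angle between fallen_pan's own z axis and vertical below 0.08 rad and height (world z) of fallen_pan below 0.008 m and y of fallen_pan in the frame of stop_rail between -0.05 and -0.036 m and x of fallen_pan in the frame of stop_rail between -0.044 and 0.044 m and angle between the x axis of fallen_pan and the x axis of stop_rail, either way round below 0.06 rad and linear speed of fallen_pan below 0.02 m/s and angular speed of fallen_pan below 0.1 rad/s); the robot touches nothing.
It fails at once if the pan is lifted: an end of the base edge it turns on comes more than 25 mm off the table (height (world z) of any of edge_end_1, edge_end_2 above 0.025 m).
It fails at once if the shaker, spice jar, sauce cup or food ring is moved more than 20 mm (distance of any of salt_shaker, spice_jar, sauce_cup, food_ring from where it was at the start of the episode above 0.02 m).
It also fails if it takes over 42 s, if anything falls off the work surface, if the arm or the gripper's body presses on something with over 40 N, if the wrist force passes 120 N, or if a joint passes its speed limit or range.

### The arm

A 6-joint arm with a two-finger parallel gripper is mounted at the origin on a cart in front of the work surface, level with it; the furniture and walls round the work are solid. World frame = base frame: x ahead of the robot, y to its left, z up, the work surface at z = 0. Lengths are in m, angles in rad, forces in N, time in s.
With the tool pointing down it reaches from about 0.35 to 0.85 m from the base axis. Payload 8.1 kg.
Tool frame: the origin (TCP) lies at the very end of the fingers, on their centre line; the grasp point (between the pads) lies robot.grip_point_offset behind it (robot.grip_point_offset is the distance from the TCP to the grasp point, in m); z points along the fingers, y is the line along which they close (so a half turn about z gives the same grasp; the last joint's range is limited). The gripper opens to 93 mm and grips with 3 to 60 N. Pads are 15 mm wide; open, the fingers measure 128 mm over their backs; the gripper's body (75 mm by 188 mm) begins 65 mm behind the grasp point.
Start: joints at [1.147, 0.13, 1.488, -0, 1.523, -0.085], TCP at [0.199, 0.566, 0.219] pointing down, gripper open.
Joint ranges: [-2.96, 2.96], [-0.89, 2.26], [0.02, 2.5], [-1.34, 4.48], [0, 2.73], [-2.66, 2.66]. Speed limits (rad/s): [2.39, 2.39, 2.79, 3.14, 3.14, 3.14].

### API

Orientations are given as a rotation vector (axis times angle).
In Python, from plant import robot, eyes gives the robot as it stands. The module is installed in compiled form; this text tells all that it offers.
- The arm moves only by the tool apply_moves, never from a script. Its argument "steps" is one flat list of numbers, 7 for each row, row after row: the shift along the tool's x, y, z in units of 30 mm (1.0 is 30 mm), then the turn, a rotation vector about the tool's x, y, z in units of 6 degrees (1.0 is 6 degrees), then the opening in per cent of the stroke, from 0 (shut) to 100 (fully open). In form: [dx, dy, dz, ax, ay, az, fingers, dx, dy, dz, ax, ay, az, fingers, ...]. A call has 1 to 12 rows; each row shifts and turns the commanded pose from where the row before left it, along the tool's axes as they then stand; what a row does not reach is not made up. A row lasts 1/12 s, in which the tool goes at most 41.7 mm and 7.16 degrees, less where a joint would pass 70% of its speed; a pose out of reach is approached as far as the arm can. A call is refused whole if a number of a shift passes 1 or a number of a turn 1, either way. A call with a gripper value outside its range is refused whole. The fingers move at their own pace and stop on an object; "grip_force" is the grip in N (left out, the last holds). Time passes only in rows, so rows that do not move let the fingers close. It gives the time, the measured TCP pose, the force, the opening and the grip force at its end, in the units of the state.
- robot.read_state(): the state, without advancing time (a new reading comes with each control period).
- eyes.read_camera(name): name is "scene" or "top"; returns the picture (400x640x3 uint8, red, green, blue); there is no depth.
- eyes.calibration(name): a dict with "K" (3x3 intrinsics, pixels), "R" (3x3) and "t" (3): a world point X has camera coordinates R X + t. Camera axes: x right, y down, z forward; pixel columns grow to the right and rows downward; lengths in m; the calibration is good to about 2 mm. A picture is of the moment at which its call begins. calibration takes no time and is no camera call.
- robot.close_job(): hands the job in; it is judged then, once.
Trained networks look in the newest picture that a camera, given by its name, has taken for a name from the list of things; names that differ only in an ending like _2 or _b are one class to them, and where a whole thing is asked for, a point or a joint stands for the part that bears it (a point fixed in the world has none). Each returns a list of dicts, best first, with "conf" (0 to 1); they miss things now and then, are a little off and sometimes report something else, mostly with a low value. They report only what shows in the picture. A call takes as long as a camera call.
- eyes.search_frame(camera, thing): "rect" ([left, top, width, height] in pixels, round what is visible of it).
- eyes.place_of(camera, thing): "xy" ([column, row] in pixels: a listed point, or the origin of a listed thing).
The state is a dict: "t": time; "q": joint angles; "dq": joint speeds; "joint_torque": joint torques, N m; "tool_pos": TCP position; "orientation": TCP orientation; "force": force on the tool from outside, world axes, zero at the start; "wrist_torque": the same for the moment, N m; "opening": finger opening in m; "gripper_force": force on a finger pad.
Only numpy, scipy, OpenCV 4.12 (cv2) and the standard library are available. Lean on these libraries where they do the work, as an engineer would, in place of code of your own. Each camera call takes 0.05 s, during which the arm holds its last target. There are 200 camera calls.

## Working session

There is one attempt and no reset: what is moved stays moved. The work goes in short steps, Python scripts to look and compute and a tool call to move; the robot and the scene stay as the last step left them, time stands still between calls to the robot, and variables do not carry over. Pictures are saved under pics/ and viewed, at most 10 in all, crops included, and the job is handed in when it is done.

Besides the shell and the picture viewer there is one more tool, called after "Call:" in YAML: its name, and indented under it one key for each argument. apply_moves: Moves the arm, as the interface text tells. Its arguments: {"type":"object","properties":{"steps":{"type":"array"},"grip_force":{"type":"number"}},"required":["steps"]}

```bash
mkdir -p pics
cat > h.py <<'E'
import numpy as np, cv2
from plant import robot, eyes
def snap(cam,name):
    im=eyes.read_camera(cam); cv2.imwrite(f'pics/{name}.png',im[:,:,::-1]); return im
def ray(cam,uv,z):
    c=eyes.calibration(cam);K,R,t=map(np.array,(c['K'],c['R'],c['t']))
    o=-R.T@t; d=R.T@np.linalg.solve(K,[uv[0],uv[1],1.]); return o+d*(z-o[2])/d[2]
def proj(cam,X):
    c=eyes.calibration(cam);K,R,t=map(np.array,(c['K'],c['R'],c['t']))
    p=K@(R@np.array(X)+t); return p[:2]/p[2]
E
python3 - <<'E'
from h import *
np.set_printoptions(precision=3,suppress=True)
for cam in('scene','top'):
    snap(cam,cam+'0')
    c=eyes.calibration(cam);print(cam,-np.array(c['R']).T@c['t'])
    for n,z in(('pan_lid_mid',.055),('fallen_pan',.042),('edge_end_1',0),('stop_rail',0),('salt_shaker',0),('spice_jar',0),('sauce_cup',0),('food_ring',0)):
        for d in eyes.place_of(cam,n)[:2]: print(n,round(d['conf'],2),np.array(d['xy']),ray(cam,d['xy'],z))
s=robot.read_state();print(s['t'],s['tool_pos'],s['orientation'],s['opening'],robot.grip_point_offset)
E
```

```text
scene [ 0.062 -0.531  0.947]
pan_lid_mid 0.97 [265.2 179.4] [0.502 0.301 0.055]
fallen_pan 0.92 [294.3 184.7] [0.559 0.248 0.042]
edge_end_1 0.91 [293.2 208.8] [0.527 0.21  0.   ]
stop_rail 0.7 [344.7 189.3] [0.684 0.183 0.   ]
salt_shaker 0.73 [284.9 148.7] [ 0.649  0.429 -0.   ]
spice_jar 0.89 [305.1 255.1] [0.462 0.065 0.   ]
sauce_cup 0.71 [272. 263.] [0.384 0.094 0.   ]
food_ring 0.86 [253.1 150.3] [0.568 0.482 0.   ]
top [0.367 0.163 1.3  ]
pan_lid_mid 0.91 [273.4 222.6] [0.507 0.298 0.055]
fallen_pan 0.95 [291.2 200.9] [0.565 0.256 0.042]
edge_end_1 0.68 [206.7 202.7] [0.565 0.484 0.   ]
edge_end_1 0.61 [310.5 224.9] [0.508 0.206 0.   ]
stop_rail 0.66 [321.3 160.5] [0.683 0.18  0.   ]
salt_shaker 0.72 [228.4 173.2] [0.645 0.429 0.   ]
spice_jar 0.63 [364.  244.2] [0.458 0.065 0.   ]
sauce_cup 0.78 [355. 275.] [0.378 0.089 0.   ]
sauce_cup 0.18 [367.3 247. ] [0.451 0.057 0.   ]
food_ring 0.56 [206.3 201.7] [0.567 0.485 0.   ]
0.9 [0.199 0.566 0.219] [0.53  3.097 0.   ] 0.09274922524506382 0.0188
```

View pics/top0.png

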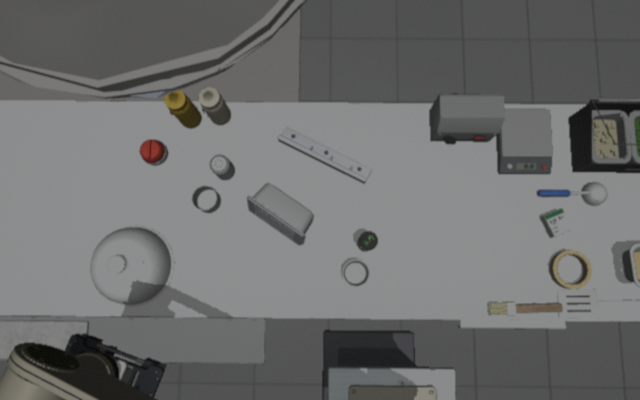

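View pics/scene0.png

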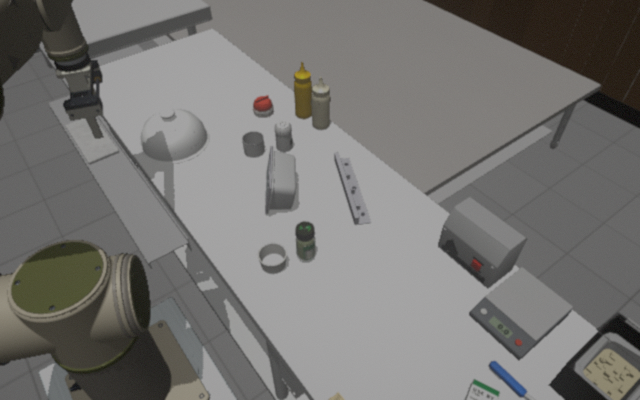

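The top view shows the rail running from about (280,131) to (370,178), with the pan at (248–313, 184–242). The shaker (220,166) and ring (206,200) are on its left. The jar (367,241) and cup (355,272) are on its right. I'll zoom in for exact edges.

Run:
```python
from h import *
im=cv2.imread('pics/top0.png')[115:265,190:390]
cv2.imwrite('pics/top0c.png',cv2.resize(im,None,fx=4,fy=4,interpolation=cv2.INTER_CUBIC))
```

```text
(no output)
```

View pics/top0c.png

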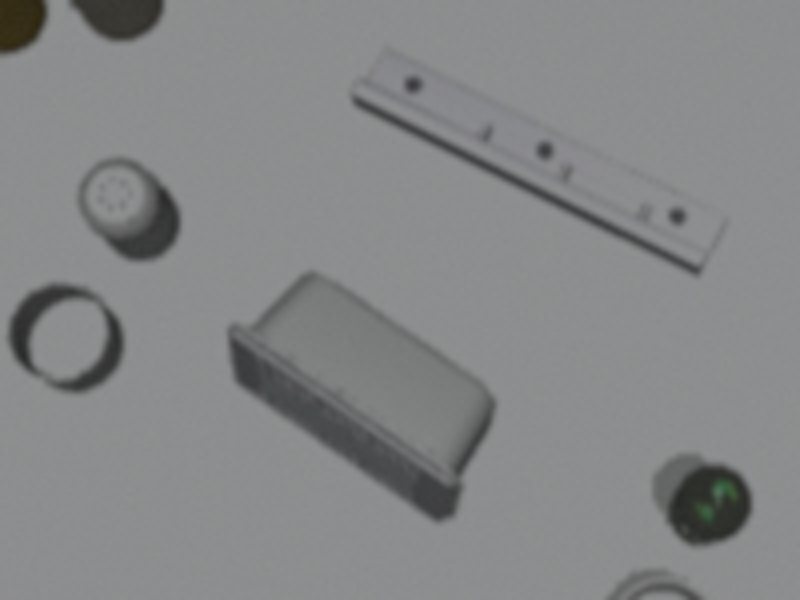

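The crop gives the rail's front top edge from (357,91) to (700,264). The pan's upper flange edge runs from (232,328) to (460,478). Its bottom lid edge ends at about (438,518).

Run:
```python
from h import *
np.set_printoptions(precision=3,suppress=True)
f=lambda u,v,z:ray('top',(190+(u+.5)/4-.5,115+(v+.5)/4-.5),z)
A,B=f(357,92,.03),f(700,265,.03);print('rail',A,B,np.linalg.norm(A-B),(A+B)/2)
C,D=f(355,101,.0),f(698,272,.0);print('railbot',C,D,np.linalg.norm(C-D),(C+D)/2)
d=(A-B)[:2];d/=np.linalg.norm(d);n=np.array([d[1],-d[0]]);n=n if n[0]>0 else -n
print('yaw dir',d,np.arctan2(d[1],d[0]),'normal',n,np.arctan2(n[1],n[0]))
P,Q=f(231,327,.108),f(461,478,.108);print('flange',P,Q,np.linalg.norm(P-Q),(P+Q)/2)
e=(P-Q)[:2];print('pan dir',np.arctan2(e[1],e[0]))
P,Q=f(315,273,.087),f(494,402,.087);print('baseTop',P,Q,(P+Q)/2)
m=(C+D)[:2]/2
for nme,p in dict(pan=(.562,.252),lid=(.505,.299),ss=(.647,.429),sj=(.46,.065),cup=(.381,.091),ring=(.567,.483)).items():
    r=np.array(p)-m;print(nme,r@d,r@n)
```

```text
rail [0.737 0.293 0.03 ] [0.622 0.065 0.03 ] 0.25473965424749906 [0.679 0.179 0.03 ]
railbot [0.739 0.297 0.   ] [0.623 0.064 0.   ] 0.25993233687544776 [0.681 0.181 0.   ]
yaw dir [0.451 0.892] 1.1027220817519836 normal [ 0.892 -0.451] -0.468074245042913
flange [0.565 0.358 0.108] [0.474 0.216 0.108] 0.1688513838310324 [0.519 0.287 0.108]
pan dir 1.0008933166152691
baseTop [0.603 0.31  0.087] [0.523 0.197 0.087] [0.563 0.254 0.087]
pan 0.009985991779552707 -0.13835268169953496
lid 0.026214009791976932 -0.21042661201687257
ss 0.20629697916770667 -0.14235221050778848
sj -0.20291924801172248 -0.14501292714693564
cup -0.215358151532582 -0.22724597208143107
ring 0.21839519305113703 -0.23811041235405742
```

```bash
cat >> h.py <<'E'
from scipy.spatial.transform import Rotation as Ro
np.set_printoptions(precision=3,suppress=True)
def pose():
    s=robot.read_state();return np.array(s['tool_pos']),Ro.from_rotvec(s['orientation']),s
def Rt(yaw,tilt):   # push heading normal yaw; tool z tilted forward
    n=np.array([np.cos(yaw),np.sin(yaw),0]);z=-np.cos(tilt)*np.array([0,0,1])+np.sin(tilt)*n
    y=np.array([-n[1],n[0],0]);c=[Ro.from_matrix(np.c_[np.cross(s*y,z),s*y,z]) for s in(1,-1)]
    R0=pose()[1];return min(c,key=lambda r:(R0.inv()*r).magnitude())
def shift(R,dp): return R.inv().apply(dp)/.03
def turn(R0,R1): return (R0.inv()*R1).as_rotvec(degrees=True)/6
E
python3 - <<'E'
from h import *
p,R,s=pose();print(p,R.as_matrix())
R1=Rt(-.575,np.radians(25));print('R1',R1.as_matrix(),'turn total',turn(R,R1))
u=np.array([np.cos(.996),np.sin(.996)]);n=np.array([u[1],-u[0]])
P=lambda a,b,z:np.array([*(a*u+b*n),z])
W=[p,P(.523,.195,.20),P(.523,.195,.085),P(.523,.24,.085)]
for a,b in zip(W,W[1:]): print(b,'shift in R1',shift(R1,b-a),'in R0',shift(R,b-a))
E
```

```text
[0.199 0.566 0.219] [[-0.943  0.332  0.   ]
 [ 0.332  0.943  0.   ]
 [-0.     0.    -1.   ]]
R1 [[-0.761  0.544  0.355]
 [ 0.493  0.839 -0.23 ]
 [-0.423  0.    -0.906]] turn total [ 0.493 -4.147  2.219]
[0.448 0.333 0.2  ] shift in R1 [-9.867 -2.011  5.288] in R0 [-10.396  -4.57    0.623]
[0.448 0.333 0.085] shift in R1 [1.62  0.    3.474] in R0 [ 0.    -0.     3.833]
[0.486 0.308 0.085] shift in R1 [-1.359  0.     0.634] in R0 [-1.458 -0.351 -0.   ]
```

Call:
apply_moves:
  steps: [0,0,0,0.08,-0.69,0.37,100,0,0,0,0.08,-0.69,0.37,100,0,0,0,0.08,-0.69,0.37,100,0,0,0,0.08,-0.69,0.37,100,0,0,0,0.08,-0.69,0.37,100,0,0,0,0.08,-0.69,0.37,100]

```text
t: 1.4
tool_pos: [0.1992, 0.5663, 0.2194]
orientation: [0.773, 2.603, -0.167]
force: [0.8, -0.4, -0.1]
opening: 0.0931
gripper_force: 0.0
```

Call:
apply_moves:
  steps: [-0.82,-0.17,0.44,0,0,0,100,-0.82,-0.17,0.44,0,0,0,100,-0.82,-0.17,0.44,0,0,0,100,-0.82,-0.17,0.44,0,0,0,100,-0.82,-0.17,0.44,0,0,0,100,-0.82,-0.17,0.44,0,0,0,100,-0.82,-0.17,0.44,0,0,0,100,-0.82,-0.17,0.44,0,0,0,100,-0.82,-0.17,0.44,0,0,0,100,-0.82,-0.17,0.44,0,0,0,100,-0.82,-0.17,0.44,0,0,0,100,-0.82,-0.17,0.44,0,0,0,100]

```text
t: 2.4
tool_pos: [0.4477, 0.3317, 0.1996]
orientation: [0.771, 2.607, -0.168]
force: [1.5, 0.4, 0.1]
opening: 0.0932
gripper_force: 0.0
```

Run:
```python
from h import *
p,R,s=pose();R1=Rt(-.575,np.radians(25));print(s['t'],p,'turn',turn(R,R1),s['force'],s['q'])
u=np.array([np.cos(.996),np.sin(.996)]);n=np.array([u[1],-u[0]])
P=lambda a,b,z:np.array([*(a*u+b*n),z])
W=[p,P(.523,.195,.085),P(.523,.24,.085)]
for a,b in zip(W,W[1:]): print(b,'shift',shift(R,b-a))
snap('top','top1')
for t in('pan_lid_mid','fallen_pan'):
    for c in('scene',):
        eyes.read_camera(c)
        print(t,[(round(d['conf'],2),ray(c,d['xy'],.055 if 'lid' in t else .042)) for d in eyes.place_of(c,t)[:1]])
```

```text
2.4 [0.448 0.332 0.2  ] turn [ 0.014 -0.008 -0.003] [1.482 0.41  0.147] [ 0.829 -0.048  1.771 -0.439  1.361 -0.087]
[0.448 0.333 0.085] shift [1.623 0.034 3.457]
[0.486 0.308 0.085] shift [-1.36  -0.     0.633]
pan_lid_mid [(0.56, array([0.504, 0.298, 0.055]))]
fallen_pan [(0.57, array([0.558, 0.251, 0.042]))]
```

Call:
apply_moves:
  steps: [0.27,0,0.58,0,0,0,100,0.27,0,0.58,0,0,0,100,0.27,0,0.58,0,0,0,100,0.27,0,0.58,0,0,0,100,0.27,0,0.58,0,0,0,100,0.27,0,0.58,0,0,0,100,-0.22,0,0.1,0,0,0,100,-0.22,0,0.1,0,0,0,100,-0.22,0,0.1,0,0,0,100,-0.22,0,0.1,0,0,0,100]

```text
t: 3.48
tool_pos: [0.4727, 0.3178, 0.0865]
orientation: [0.771, 2.606, -0.166]
force: [-0.3, 0.2, -0.0]
opening: 0.0934
gripper_force: 0.0
```

Run:
```python
from h import *
p,R,s=pose();n=np.array([np.cos(.575),-np.sin(.575)]);print(s['t'],p,p[:2]@n,s['force'])
im=snap('top','top2')[150:270,220:380];im2=snap('scene','scene2')[120:240,210:370]
cv2.imwrite('pics/c2.png',cv2.resize(np.vstack([im,im2])[:,:,::-1],None,fx=2.5,fy=2.5,interpolation=cv2.INTER_CUBIC))
```

```text
3.4833 [0.473 0.318 0.087] 0.22390691415416786 [-0.279  0.189 -0.016]
```

View pics/c2.png

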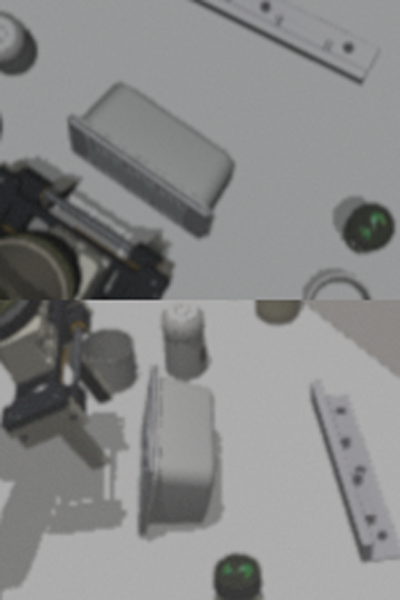

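The fingers are parallel to the pan's lid and a few cm behind it, with no contact yet. I'll push level at z≈0.087.

Call:
apply_moves:
  steps: [-0.18,0,0.084,0,0,0,100,-0.18,0,0.084,0,0,0,100,-0.18,0,0.084,0,0,0,100,-0.18,0,0.084,0,0,0,100,-0.18,0,0.084,0,0,0,100,-0.18,0,0.084,0,0,0,100,-0.18,0,0.084,0,0,0,100,-0.18,0,0.084,0,0,0,100]

```text
t: 4.25
tool_pos: [0.5118, 0.291, 0.0847]
orientation: [0.771, 2.607, -0.169]
force: [-1.6, 0.8, 1.8]
opening: 0.093
gripper_force: 1.0
```

Run:
```python
from h import *
p,R,s=pose();n=np.array([np.cos(.575),-np.sin(.575)]);print(s['t'],p,p[:2]@n,s['force'])
im=snap('top','top3')[150:270,220:380];im2=snap('scene','scene3')[120:240,210:370]
cv2.imwrite('pics/c3.png',cv2.resize(np.vstack([im,im2])[:,:,::-1],None,fx=2.5,fy=2.5,interpolation=cv2.INTER_CUBIC))
```

```text
4.25 [0.512 0.291 0.085] 0.2712692613327856 [-1.62   0.841  1.817]
```

View pics/c3.png

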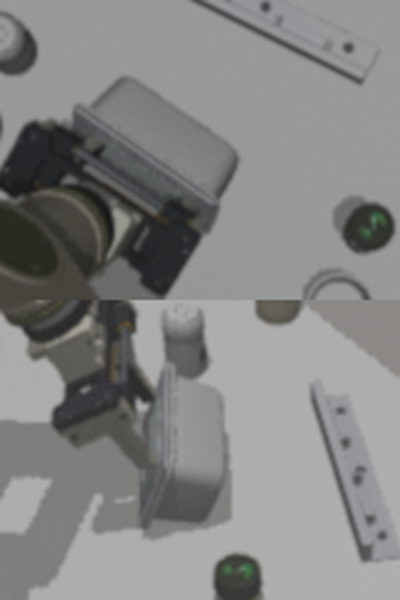

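The pan is tipping and has started to rotate. I'll keep pushing.

Call:
apply_moves:
  steps: [-0.17,0,0.076,0,0,0,100,-0.17,0,0.076,0,0,0,100,-0.17,0,0.076,0,0,0,100,-0.17,0,0.076,0,0,0,100,-0.17,0,0.076,0,0,0,100,0,0,0,0,0,0,100,0,0,0,0,0,0,100]

```text
t: 4.93
tool_pos: [0.5349, 0.2756, 0.0848]
orientation: [0.772, 2.607, -0.169]
force: [-0.1, -0.2, -0.5]
opening: 0.0932
gripper_force: 0.0
```

Run:
```python
from h import *
p,R,s=pose();n=np.array([np.cos(.575),-np.sin(.575)]);print(s['t'],p,p[:2]@n,s['force'])
im=snap('top','top4')[150:270,220:380];im2=snap('scene','scene4')[120:240,210:370]
cv2.imwrite('pics/c4.png',cv2.resize(np.vstack([im,im2])[:,:,::-1],None,fx=2.5,fy=2.5,interpolation=cv2.INTER_CUBIC))
```

```text
4.9333 [0.535 0.276 0.085] 0.29900375900307885 [-0.079 -0.234 -0.487]
```

View pics/c4.png

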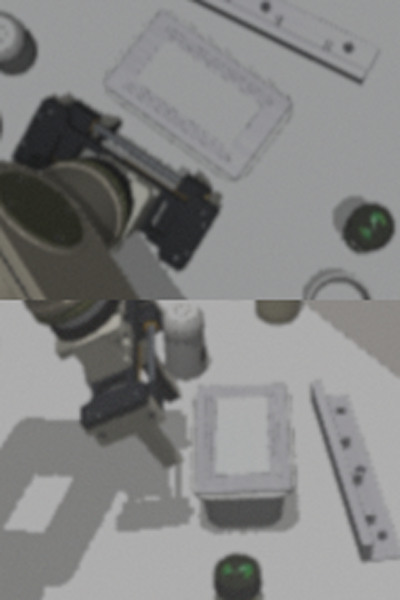

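The pan stands on its base. Its flange corners in the top crop are at about (105,80), (163,10), (291,102) and (236,180). Next I measure it and plan the low push.

Run:
```python
from h import *
f=lambda u,v,z:ray('top',(220+(u+.5)/2.5-.5,150+(v+.5)/2.5-.5),z)
c=[f(*q,.065) for q in((105,80),(163,10),(291,102),(236,180))];print(np.array(c))
m=sum(c)/4;print(m,[np.arctan2(*(a-b)[1::-1]) for a,b in((c[0],c[3]),(c[1],c[2]))],np.linalg.norm(c[0]-c[3]),np.linalg.norm(c[0]-c[1]))
for k in('top','scene'):
  for t,z in(('pan_lid_mid',.07),('fallen_pan',0)):
    for d in eyes.place_of(k,t)[:1]: print(k,t,round(d['conf'],2),ray(k,d['xy'],z))
ry=1.106;d=np.array([np.cos(ry),np.sin(ry)]);n=np.array([d[1],-d[0]]);o=np.array([.680,.180])
print('pan d,n',(m[:2]-o)@d,(m[:2]-o)@n)
p,R,s=pose();print('tcp d,n',(p[:2]-o)@d,(p[:2]-o)@n)
R2=Rt(ry-np.pi/2,np.radians(25));print('turn',turn(R,R2))
a=(m[:2]-o)@d
P=lambda b,z:np.array([*(o+a*d+b*n),z])
W=[p,P(-.215,.085),P(-.215,.03),P(-.165,.03)]
for A,B in zip(W,W[1:]):print(B,shift(R,B-A),shift(R2,B-A))
```

```text
[[0.61  0.33  0.065]
 [0.684 0.273 0.065]
 [0.589 0.14  0.065]
 [0.509 0.195 0.065]]
[0.598 0.235 0.065] [np.float64(0.9271656928001708), np.float64(0.9484591858494237)] 0.16849740316692305 0.09351120366305082
top pan_lid_mid 0.96 [0.596 0.235 0.07 ]
top fallen_pan 0.61 [0.592 0.246 0.   ]
scene pan_lid_mid 0.67 [0.601 0.248 0.07 ]
scene fallen_pan 0.91 [0.588 0.239 0.   ]
pan d,n 0.012005234816290697 -0.09772066724290024
tcp d,n 0.020753808553877925 -0.17312269172798173
turn [-0.432 -0.008 -0.954]
[0.493 0.287 0.085] [ 1.227 -0.443 -0.575] [ 1.264 -0.292 -0.593]
[0.493 0.287 0.03 ] [ 0.773 -0.002  1.662] [0.775 0.    1.662]
[0.538 0.265 0.03 ] [-1.502  0.182  0.699] [-1.511  0.     0.704]
```

Call:
apply_moves:
  steps: [0.41,-0.15,-0.19,0,0,0,100,0.41,-0.15,-0.19,0,0,0,100,0.41,-0.15,-0.19,0,0,0,100,0,0,0,-0.22,0,-0.48,100,0,0,0,-0.22,0,-0.48,100,0.23,0,0.49,0,0,0,100,0.23,0,0.49,0,0,0,100,0.23,0,0.49,0,0,0,100,0.23,0,0.49,0,0,0,100]

```text
t: 5.98
tool_pos: [0.4916, 0.2875, 0.0194]
orientation: [0.623, 2.642, -0.137]
force: [0.5, 0.1, -0.5]
opening: 0.0928
gripper_force: 0.0
```

```bash
cat >> h.py <<'E'
ry=1.106;d_=np.array([np.cos(ry),np.sin(ry)]);n_=np.array([d_[1],-d_[0]]);o_=np.array([.680,.180])
def rep():
    p,R,s=pose();print(s['t'],'tcp d,n,z',(p[:2]-o_)@d_,(p[:2]-o_)@n_,p[2],'F n',np.dot(s['force'][:2],n_),s['force'])
    print('turn',turn(R,Rt(ry-np.pi/2,np.radians(25))))
E
python3 -c "
from h import *
rep()"
```

```text
5.9833 tcp d,n,z 0.011678279683414923 -0.21664400526695962 0.01937861166754528 F n 0.3865521285939104 [ 0.503  0.142 -0.541]
turn [ 0.014 -0.009  0.011]
```

Call:
apply_moves:
  steps: [-0.227,0,0.106,0,0,0,100,-0.227,0,0.106,0,0,0,100,-0.227,0,0.106,0,0,0,100,-0.227,0,0.106,0,0,0,100,-0.227,0,0.106,0,0,0,100,-0.227,0,0.106,0,0,0,100,-0.15,0,0.07,0,0,0,100,-0.15,0,0.07,0,0,0,100,-0.15,0,0.07,0,0,0,100,-0.15,0,0.07,0,0,0,100,-0.15,0,0.07,0,0,0,100,-0.15,0,0.07,0,0,0,100]

```text
t: 6.98
tool_pos: [0.5601, 0.2532, 0.0195]
orientation: [0.624, 2.642, -0.138]
force: [-2.9, 0.7, 0.7]
opening: 0.0931
gripper_force: 1.3
```

Run:
```python
from h import *
rep()
im=snap('top','top5')[130:250,230:390];im2=snap('scene','scene5')[120:240,220:380]
cv2.imwrite('pics/c5.png',cv2.resize(np.vstack([im,im2])[:,:,::-1],None,fx=2.5,fy=2.5,interpolation=cv2.INTER_CUBIC))
```

```text
6.9833 tcp d,n,z 0.011654705188095232 -0.139956405625372 0.019525544064062973 F n -2.8882508843201022 [-2.864  0.732  0.67 ]
turn [ 0.004 -0.011  0.006]
```

View pics/c5.png

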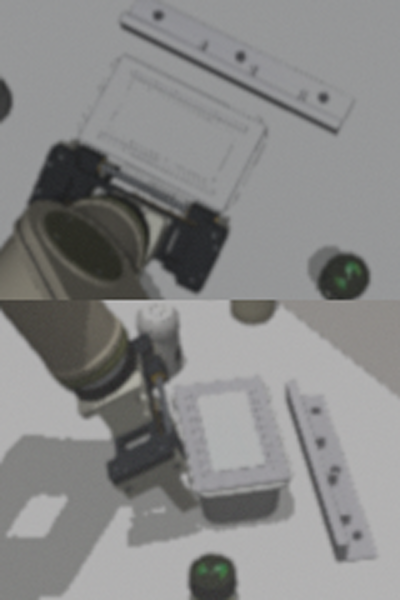

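The pan is upright and now parallel to the rail, with its front flange edge from about (122,53) to (268,125) in the crop. I'll check the lengthwise offset.

Run:
```python
from h import *
f=lambda u,v,z:ray('top',(230+(u+.5)/2.5-.5,130+(v+.5)/2.5-.5),z)[:2]
for q in((122,53),(268,125)): w=f(*q,.065)-o_;print(w@d_,w@n_)
for k in('top','scene'):
    for d in eyes.place_of(k,'pan_lid_mid')[:1]: w=ray(k,d['xy'],.07)[:2]-o_;print(k,d['conf'],w@d_,w@n_)
```

```text
0.1026031988165783 -0.038964162911935184
-0.06523997275723321 -0.03768524099774316
top 0.58 0.011568510934962112 -0.08752368375725923
scene 0.87 0.020798046541614944 -0.09197828383905252
```

Call:
apply_moves:
  steps: [-0.14,0,0.065,0,0,0,100,-0.14,0,0.065,0,0,0,100,-0.14,0,0.065,0,0,0,100,-0.14,0,0.065,0,0,0,100,-0.14,0,0.065,0,0,0,100,-0.14,0,0.065,0,0,0,100,-0.14,0,0.065,0,0,0,100,-0.14,0,0.065,0,0,0,100]

```text
t: 7.85
tool_pos: [0.5936, 0.2365, 0.0198]
orientation: [0.625, 2.642, -0.138]
force: [-1.9, 1.2, 0.0]
opening: 0.0929
gripper_force: 1.3
```

Call:
apply_moves:
  steps: [-0.06,0,0.028,0,0,0,100,-0.06,0,0.028,0,0,0,100,-0.06,0,0.028,0,0,0,100]

```text
t: 8.1
tool_pos: [0.5984, 0.234, 0.0197]
orientation: [0.625, 2.642, -0.138]
force: [-8.9, 4.3, 3.1]
opening: 0.093
gripper_force: 5.4
```

```bash
python3 -c "
from h import *
rep()
for k in('top','scene'):
    eyes.read_camera(k)
    for d in eyes.place_of(k,'pan_lid_mid')[:1]: w=ray(k,d['xy'],.07)[:2]-o_;print(k,d['conf'],w@d_,w@n_)
"
```

```text
8.1 tcp d,n,z 0.011742273022907774 -0.09712863326390037 0.01973326682797945 F n -9.835279264134623 [-8.856  4.28   3.054]
turn [ 0.005 -0.011  0.002]
top 0.76 0.015047061409024912 -0.04354561485641751
scene 0.92 0.019527017095965687 -0.0430128973558967
```

The force has risen to 10 N with the origin at n≈-43 mm, so the pan is against the rail. A small seating nudge, then I back off along the push direction.

Call:
apply_moves:
  steps: [-0.03,0,0.014,0,0,0,100,-0.03,0,0.014,0,0,0,100]

```text
t: 8.47
tool_pos: [0.5989, 0.2339, 0.0195]
orientation: [0.625, 2.644, -0.138]
force: [-19.4, 6.2, 12.3]
opening: 0.0928
gripper_force: 10.4
```

Call:
apply_moves:
  steps: [0.06,0,-0.028,0,0,0,100,0.15,0,-0.07,0,0,0,100,0.4,0,-0.18,0,0,0,100,0.6,0,-0.28,0,0,0,100,0.6,0,-0.28,0,0,0,100,0.6,0,-0.28,0,0,0,100,0,0,-0.8,0,0,0,100,0,0,-0.8,0,0,0,100,0,0,-0.8,0,0,0,100,0,0,-0.8,0,0,0,100,0,0,0,0,0,0,100]

```text
t: 9.38
tool_pos: [0.4936, 0.2899, 0.1121]
orientation: [0.623, 2.637, -0.129]
force: [1.0, 1.2, -0.2]
opening: 0.0927
gripper_force: 0.0
```

Run:
```python
from h import *
rep()
im=snap('top','top6')[125:225,230:390];im2=snap('scene','scene6')[130:230,230:390]
cv2.imwrite('pics/c6.png',cv2.resize(np.vstack([im,im2])[:,:,::-1],None,fx=3,fy=3,interpolation=cv2.INTER_CUBIC))
for k in('top','scene'):
    for d in eyes.place_of(k,'pan_lid_mid')[:1]: w=ray(k,d['xy'],.07)[:2]-o_;print(k,d['conf'],w@d_,w@n_)
    for t in('salt_shaker','spice_jar','sauce_cup','food_ring'):
        for d in eyes.place_of(k,t)[:1]: print(t,ray(k,d['xy'],0)[:2])
```

```text
9.3833 tcp d,n,z 0.014680330515900793 -0.2159337710948111 0.1121440177240722 F n 0.35623689248379525 [ 0.98   1.16  -0.219]
turn [ 0.073  0.024 -0.011]
top 0.75 0.013793560946397037 -0.0431955107620135
salt_shaker [0.642 0.439]
spice_jar [0.46  0.058]
sauce_cup [0.38  0.091]
food_ring [0.568 0.477]
scene 0.66 0.022027228228474163 -0.04554266629112118
salt_shaker [0.647 0.441]
spice_jar [0.469 0.06 ]
sauce_cup [0.385 0.092]
food_ring [0.556 0.475]
```

View pics/c6.png

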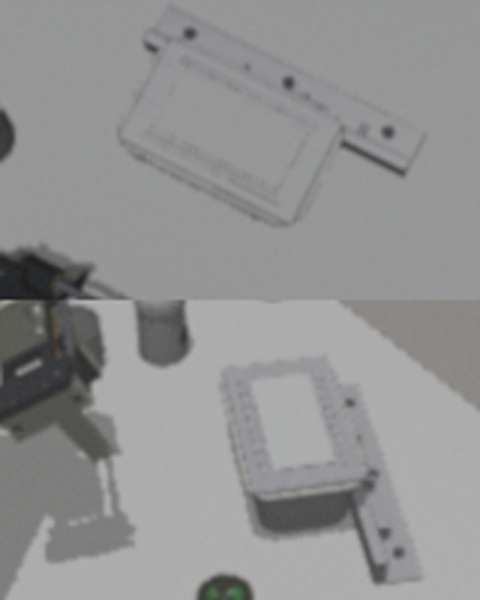

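The pan stands upright with its flange over the rail. It is parallel, and its middle is about 17 mm from the rail's middle. The neighbours are in place and the arm is clear, so I'm handing in.

```bash
python3 -c "
from plant import robot
print(robot.close_job())"
```

```text
the job is handed in; nothing more can be done
None
```

The pan was tipped onto its base and pushed flush against the rail, upright and about 17 mm off the rail's middle by camera; the four neighbours still appear to be in place, and the job is handed in (no verdict was returned).

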